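# Load the paste mixer and start it

### The job

Get the solder paste mixed: stand the open grey adapter cup in the mixer's round holder and the lidded paste jar in the adapter cup, both upright and fully down, keeping the jar upright all the way. Then start the mixer: twist the spring-return wing knob on its sloping panel clockwise to its stop, and let it go so that it springs back.

Things in the scene. Friction and masses are not known exactly. Their poses are not given: they have to be found in the camera images.
- paste_mixer: fixed bench mixer, grey housing 170 deep (x) x 200 wide (y). Origin: centre of its underside; x to its back, y to its left, z up. Rear 106 mm: flat deck 66 high with a round aluminium holder cup towards the left. Front 64 mm: panel sloping 32 degrees down to a 26 mm high front edge, facing up and forward, with a black wing knob towards the right.
- holder_floor (a point): centre of the inner floor of the mixer's holder cup, at [30, 35, 83] mm in the mixer's frame, axes as the mixer's. Holder: inner diameter 68, outer diameter 80, inner depth 26, axis vertical, open at the top.
- adapter_cup: loose open grey plastic cup, 50 high, outer diameter 57 at the foot to 60 at the rim, wall 4, base 6 thick (inside 44 deep, inner diameter 49 at the bottom to 52 at the rim), 70 g. Origin: centre of its underside, z up. It goes in the holder with about 4 mm clearance all round.
- paste_jar: loose closed jar, white with a paper band and a knurled grey lid, 72 high; body diameter 42, the lid (the top 24 mm) diameter 45, about 220 g. Origin: centre of its underside, z up. It goes in the adapter cup and then stands 28 mm out of it.
- start_knob (a joint): angle of the spring-return wing knob: 0 at rest, grows as it is turned clockwise seen from in front of the panel, 1.05 at its hard stop; the spring needs about 0.25 N m at the stop and turns it back to 0 when let go.
- knob_grip (a point): point on the knob's axis, 30 mm off the panel. Turns with the knob: z out of the panel along the axis (32 degrees from vertical), x along the wing to its marked nose. The wing is 14 thick (y), 62 long (x -32 to +30) and reaches from 19 mm below this point to 13 mm above it; under it a round collar of diameter 44, 8 high.
Not all that is in view belongs to the job. What is shaped like the paste_jar but green is not meant.

How it is judged:
By the outcome, as a careful person would: the job done as asked, in the order asked, and still so for the second after the job is handed in, with the robot touching nothing.
It also fails if it takes over 61 s, if anything falls off the work surface, if the arm or the gripper's body presses on something with over 40 N, if the wrist force passes 120 N, or if a joint passes its speed limit or range.

### The arm

A 7-joint arm with a two-finger parallel gripper is mounted at the origin on a cart in front of the work surface, level with it; the furniture and walls round the work are solid. World frame = base frame: x ahead of the robot, y to its left, z up, the work surface at z = 0. Lengths are in m, angles in rad, forces in N, time in s.
With the tool pointing down it reaches from about 0.4 to 0.85 m from the base axis. Payload 10.4 kg.
Tool frame: the origin (TCP) lies at the very end of the fingers, on their centre line; the grasp point (between the pads) lies 19 mm behind it; z points along the fingers, y is the line along which they close (so a half turn about z gives the same grasp; the last joint's range is limited). The gripper opens to 87 mm and grips with 3 to 60 N. Pads are 19 mm wide; open, the fingers measure 117 mm over their backs; the gripper's body (75 mm by 190 mm) begins 51 mm behind the grasp point.
Start: joints at [1.084, 0.332, -0.065, 1.46, 0.022, 1.35, -0.088], TCP at [0.28, -0.559, 0.191] pointing down, gripper open.
Joint ranges: [-2.6, 2.6], [-0.5, 2.12], [-1.47, 1.34], [0.16, 2.42], [-1.27, 4.41], [0.06, 2.06], [-2.6, 2.6]. Speed limits (rad/s): [2.22, 2.22, 2.79, 2.79, 3.14, 3.14, 3.14].

### API

Orientations are given as a unit quaternion [x, y, z, w].
In Python, from bench import read_state, cams, workorder gives the robot as it stands.
- The arm moves only by the shell command python3 -m crank 'ROWS' [FORCE]. ROWS is text: rows parted by semicolons, each of 5 numbers parted by spaces: the shift along the tool's x, y, z scaled (see below), then the turn about the tool's z scaled (see below), then the opening, from -1 (shut) to 1 (fully open). In form: dx dy dz yaw jaw; .... A call has 1 to 10 rows; each row shifts and turns the commanded pose from where the row before left it, along the tool's axes as they then stand; what a row does not reach is not made up. The controller multiplies each number of a shift by 200 mm and each number of a turn by 90 degrees. A row lasts 1/10 s, in which the tool goes at most 50 mm and 8.59 degrees, less where a joint would pass 70% of its speed; a pose out of reach is approached as far as the arm can. A call with a number of a shift or a turn outside -1 to 1 is refused whole. A call with a gripper value outside its range is refused whole. The fingers move at their own pace and stop on an object; FORCE is the grip in N (left out, the last holds). Time passes only in rows, so rows that do not move let the fingers close. It gives the time, the measured TCP pose, the force, the opening and the grip force at its end, in the units of the state.
- read_state(): the state, without advancing time (a new reading comes with each control period).
- cams.camera(name): name is "scene" or "top"; returns a dict with "img" (420x560x3 uint8, blue, green, red), "K" (3x3 intrinsics, pixels), "dist" ([k1, k2, p1, p2, k3] as OpenCV has them; the pictures are not rectified), "xyz" and "attitude" of the camera in the world. Camera axes: x right, y down, z forward; pixel columns grow to the right and rows downward; lengths in m; the calibration is good to about 2 mm. A picture is of the moment at which its call begins. There is no depth.
- workorder.close_job(): hands the job in; it is judged then, once.
The state is a dict: "time": time; "joint_positions": joint angles; "joint_vel": joint speeds; "joint_torque": joint torques, N m; "ee_pos": TCP position; "eef_rot": TCP orientation; "ft_force": force on the tool from outside, world axes, zero at the start; "torque": the same for the moment, N m; "width": finger opening in m; "grip_force": force on a finger pad.
Only numpy, scipy, OpenCV 4.12 (cv2) and the standard library are available. Lean on these libraries where they do the work, as an engineer would, in place of code of your own. Each camera call takes 0.05 s, during which the arm holds its last target. There are 200 camera calls.

## Working session

There is one attempt and no reset: what is moved stays moved. The work goes in short steps, Python scripts to look and compute and a shell command to move; the robot and the scene stay as the last step left them, time stands still between calls to the robot, and variables do not carry over. Pictures are saved under pics/ and viewed, at most 10 in all, crops included, and the job is handed in when it is done.

```bash
mkdir -p pics; ls
python3 - <<'E'
from bench import read_state,cams
import cv2,numpy as np
np.set_printoptions(precision=4,suppress=True)
s=read_state();print(s)
for n in("scene","top"):
    c=cams.camera(n);cv2.imwrite(f"pics/{n}0.png",c["img"]);print({k:v for k,v in c.items() if k!="img"})
E
```

```text
pics
{'time': 0.0, 'joint_positions': array([ 1.0844,  0.3329, -0.0647,  1.461 ,  0.0216,  1.3499, -0.0885]), 'joint_vel': array([-0.0004, -0.    , -0.0014, -0.0001,  0.0003, -0.0006,  0.0016]), 'joint_torque': array([ -0.0015, -62.3245,   0.0236, -38.9883,  -0.0613,   0.0398,
         0.0002]), 'ee_pos': array([ 0.2793, -0.5586,  0.1906]), 'eef_rot': array([ 0.9732,  0.2298, -0.0002, -0.0007]), 'ft_force': array([-0.0805, -0.1824, -0.0606]), 'torque': array([-0.0223, -0.0099,  0.0343]), 'grip_force': 0.0, 'width': 0.08721458438637006}
{'K': array([[458.8763,   0.    , 276.007 ],
       [  0.    , 458.8763, 208.7745],
       [  0.    ,   0.    ,   1.    ]]), 'dist': array([-0.059,  0.   ,  0.   ,  0.   ,  0.   ]), 'xyz': array([-0.0699,  0.9198,  0.7976]), 'attitude': array([-0.2354,  0.8516, -0.4546,  0.1129])}
{'K': array([[462.7862,   0.    , 279.0282],
       [  0.    , 462.7862, 209.5473],
       [  0.    ,   0.    ,   1.    ]]), 'dist': array([-0.0329,  0.    ,  0.    ,  0.    ,  0.    ]), 'xyz': array([0.3719, 0.0125, 1.1879]), 'attitude': array([-0.7044,  0.7081, -0.0356,  0.0341])}
```

View pics/scene0.png

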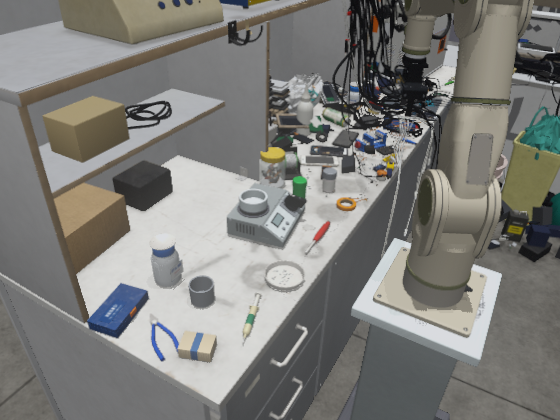

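View pics/top0.png

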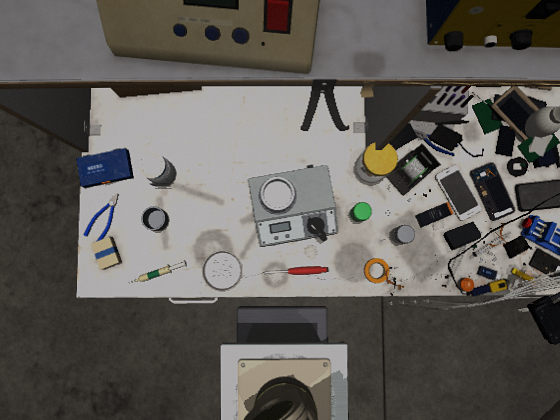

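Scene view: adapter cup at (202,291), mixer at (267,213). Top view: adapter (155,218), mixer (290,205). Jar candidates are the grey-lidded item at scene (329,180) / top (403,233), the green one at scene (299,188) / top (362,212), the yellow-lidded one at scene (272,165), and the white bottle at scene (165,262). I expect the grey-lidded one is the jar, so I'm enlarging to confirm.

```bash
cat > h.py <<'E'
import cv2,numpy as np
from scipy.spatial.transform import Rotation as R
from bench import read_state,cams
np.set_printoptions(precision=4,suppress=True)
def ray(c,p):
    u=cv2.undistortPoints(np.array([[p]],float),c["K"],c["dist"])[0,0]
    return R.from_quat(c["attitude"]).apply([u[0],u[1],1])
def atz(c,p,z):
    d=ray(c,p);return c["xyz"]+d*(z-c["xyz"][2])/d[2]
def tri(cs,ps):
    A=[];b=[]
    for c,p in zip(cs,ps):
        d=ray(c,p);d/=np.linalg.norm(d);P=np.eye(3)-np.outer(d,d);A.append(P);b.append(P@c["xyz"])
    A=np.vstack(A);b=np.hstack(b);x=np.linalg.lstsq(A,b,rcond=None)[0]
    return x,np.linalg.norm(A@x-b)
def proj(c,P):
    r=R.from_quat(c["attitude"]).inv()
    return cv2.projectPoints(np.atleast_2d(P).astype(float),r.as_rotvec(),-r.apply(c["xyz"]),c["K"],c["dist"])[0][:,0]
def crop(img,x,y,w,h,s):return cv2.resize(img[y:y+h,x:x+w],None,fx=s,fy=s,interpolation=cv2.INTER_CUBIC)
E
python3 - <<'E'
from h import *
a=cams.camera("scene")["img"];b=cams.camera("top")["img"]
# scene mixer+jar (x220-350,y140-250) scale 4 ; scene cup
l=np.vstack([crop(a,222,160,133,90,4)[:,:532],]);
cu=crop(a,180,265,50,50,5)
t=crop(b,240,155,190,100,4)[:240*2-80]
cv2.imwrite("pics/c1.png",np.hstack([l,np.vstack([cu,np.zeros((110,250,3),np.uint8)])]))
tc=crop(b,135,198,40,40,5)
m=crop(b,240,155,190,100,4);m2=np.zeros((200,760,3),np.uint8);m2[:,:200]=tc
cv2.imwrite("pics/c2.png",np.vstack([m,m2]))
E
```

```text
(no output)
```

View pics/c1.png

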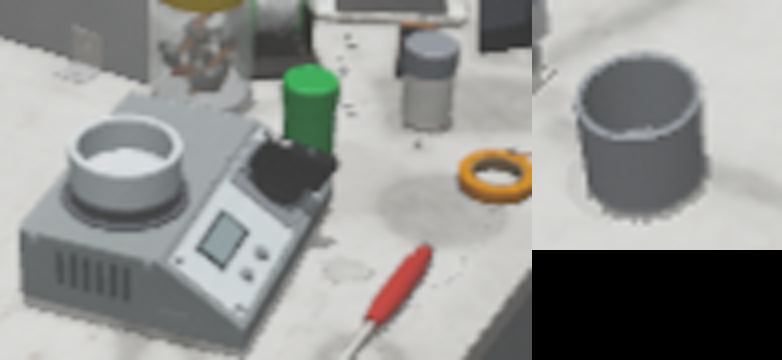

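View pics/c2.png

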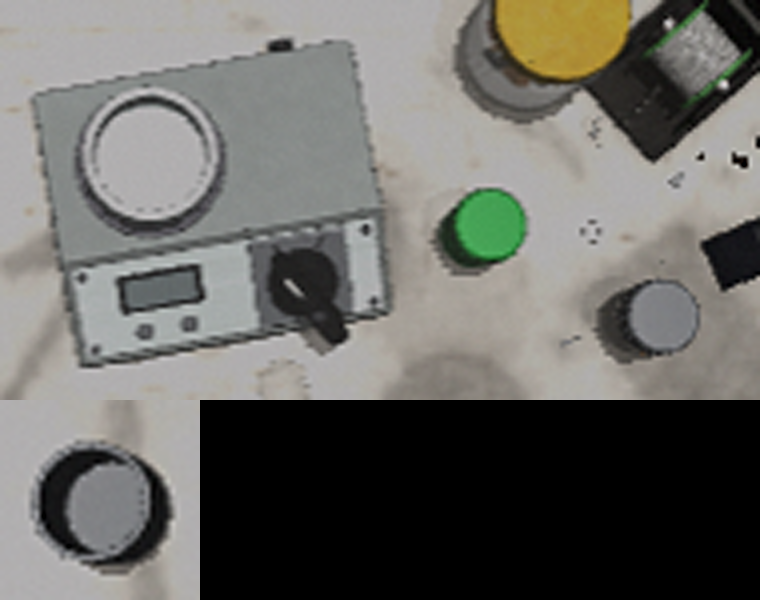

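Confirmed: the target jar is the grey-lidded, pale-bodied one (scene ≈(330,171), top ≈(406,234)). The green one is the excluded lookalike, and the yellow-lidded jar and the white bottle have the wrong shape. Now I'll triangulate and fit the mixer pose.

Run:
```python
from h import *
from scipy.optimize import least_squares
s=cams.camera("scene");t=cams.camera("top")
T=lambda x,y:(x/4+240-.375,y/4+155-.375)
S=lambda x,y:(x/4+222-.375,y/4+160-.375)
for n,a,b in [("jar",S(432,45),T(664,316)),("cup",(201.2,283.7),(153.4,217.8)),("holder rim",S(125.5,146),T(150,157))]:
    print(n,*tri([s,t],[a,b]))
print("jar z.072",atz(s,S(432,45),.072),atz(t,T(664,316),.072))
print("cup z.05",atz(s,(201.2,283.7),.05),atz(t,(153.4,217.8),.05))
print("rim z.109",atz(s,S(125.5,146),.109),atz(t,T(150,157),.109))
M=np.array([[85,100,66],[85,-100,66],[-21,100,66],[-21,-100,66],[-85,100,26],[-85,-100,26],[30,35,109]])/1e3
pt=np.array([T(33,95),T(352,42),T(62,263),T(383,210),T(85,367),T(390,312),T(150,157)])
ps=np.array([S(22,228),S(240,345),S(125.5,146)]); Ms=np.array([[85,100,66],[-85,100,26],[30,35,109]])/1e3
W=lambda q,P:R.from_euler('z',q[2]).apply(P)+[q[0],q[1],0]
f=lambda q:np.r_[(proj(t,W(q,M))-pt).ravel(),(proj(s,W(q,Ms))-ps).ravel()]
r=least_squares(f,[.45,0,.1],loss='soft_l1');q=r.x;print("mixer",q,np.degrees(q[2]));print(f(q).reshape(-1,2))
print("holder",W(q,np.array([[.03,.035,.083]])))
# knob axis: mixer frame: panel normal
n=np.array([-np.sin(np.radians(32)),0,np.cos(np.radians(32))])
nw=R.from_euler('z',q[2]).apply(n);print("normal",nw)
print("deck centre height",tri([s,t],[ps[0],(0,0)])[1])
```

```text
jar [ 0.4214 -0.2971  0.069 ] 0.0015909457802594036
cup [0.4648 0.3203 0.0484] 0.0016480995332694727
holder rim [0.5155 0.0141 0.1082] 0.0005597865927462171
jar z.072 [ 0.4184 -0.2927  0.072 ] [ 0.4223 -0.2958  0.072 ]
cup z.05 [0.4625 0.3212 0.05  ] [0.4657 0.3205 0.05  ]
rim z.109 [0.5145 0.015  0.109 ] [0.5157 0.0143 0.109 ]
mixer [ 0.4928 -0.0258  0.1642] 9.409459589849611
[[-0.3465 -0.0437]
 [ 0.096  -0.3155]
 [-0.5269  0.4498]
 [ 0.1342 -0.1019]
 [-1.2766  0.7733]
 [ 1.0152  1.0304]
 [ 0.2719 -0.3918]
 [-2.0182 -0.296 ]
 [ 0.775  -3.5651]
 [-0.4097 -0.4456]]
holder [[0.5167 0.0137 0.083 ]]
normal [-0.5228 -0.0866  0.848 ]
deck centre height 0.33305482935508046
```

```bash
python3 -m crank '0 0 0 0.074 1; 0 0 0 0.074 1; 0 0 0 0.074 1; 0 0 0 0.074 1; 0.12 -0.16 0 0 1; 0.12 -0.16 0 0 1; 0.12 -0.16 0 0 1; 0.12 -0.16 0 0 1; 0.12 -0.16 0 0 1; 0.12 -0.16 0 0 1'
```

```text
time: 1.3
ee_pos: [0.4246, -0.3658, 0.1916]
eef_rot: [1.0, -0.001, 0.0, 0.0]
ft_force: [0.2, 0.3, 1.0]
width: 0.0871
grip_force: 0.0
```

```bash
python3 -m crank '0.02 -0.22 0 0 1; 0.02 -0.22 0 0 1; 0.02 -0.22 0 0 1; 0.02 -0.22 0 0 1; 0.02 -0.22 0 0 1; 0.02 -0.22 0 0 1; 0.02 -0.22 0 0 1; 0.02 -0.22 0 0 1; 0.02 -0.22 0 0 1; 0.02 -0.22 0 0 1' && python3 -m crank '0 -0.2 0 0 1; 0 -0.2 0 0 1; 0 -0.2 0 0 1; 0 -0.2 0 0 1; 0 -0.2 0 0 1;0 0 0 0 1;0 0 0 0 1'
```

```text
time: 2.3
ee_pos: [0.4642, 0.0745, 0.1917]
eef_rot: [1.0, -0.001, 0.0, 0.0]
ft_force: [-0.0, -0.1, -0.0]
width: 0.0871
grip_force: 0.0
time: 3.0
ee_pos: [0.4642, 0.2735, 0.1912]
eef_rot: [1.0, 0.0, -0.0, -0.0]
ft_force: [0.6, -0.7, -0.7]
width: 0.0868
grip_force: 0.0
```

```bash
python3 -m crank '0 -0.12 0 0 1; 0 -0.115 0 0 1; 0 0 0.2 0 1; 0 0 0.2 0 1; 0 0 0.2 0 1; 0 0 0.12 0 1; 0 0 0.085 0 1; 0 0 0 0 1; 0 0 0 0 -1; 0 0 0 0 -1' 12 && python3 -m crank '0 0 0 0 -1; 0 0 0 0 -1; 0 0 0 0 -1;0 0 0 0 -1'
python3 - <<'E'
from h import *
s=cams.camera("scene")["img"];cv2.imwrite("pics/g1.png",crop(s,140,210,130,110,5))
E
```

```text
time: 4.0
ee_pos: [0.4657, 0.3197, 0.0318]
eef_rot: [1.0, -0.001, 0.001, -0.0]
ft_force: [-0.6, -0.0, 0.5]
width: 0.0782
grip_force: 0.0
time: 4.4
ee_pos: [0.4647, 0.3198, 0.0306]
eef_rot: [1.0, -0.001, 0.0, 0.0]
ft_force: [-0.0, -0.9, 0.3]
width: 0.047
grip_force: 0.0
```

View pics/g1.png

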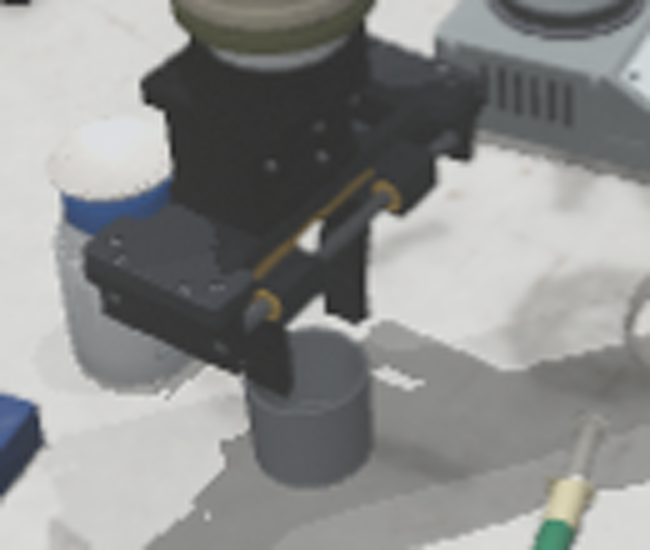

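The picture shows the fingers up and behind the cup (rim at crop (310,370), near fingertip at (285,390)), so the cup isn't gripped. I'll check the TCP projection against where the fingertips actually appear.

Run:
```python
from h import *
s=cams.camera("scene");t=cams.camera("top");e=read_state()
print(e["ee_pos"],e["width"],e["joint_positions"])
P=e["ee_pos"]+np.array([[0,0,0],[0,e["width"]/2,0],[0,-e["width"]/2,0],[0,0,.019]])
ps=proj(s,P);pt=proj(t,P);print(ps,(ps-[140,210])*5);print(pt)
a=crop(s["img"],165,245,75,75,5);b=crop(t["img"],115,180,75,75,5)
for q in ps:cv2.circle(a,tuple(int(v) for v in (q-[165,245])*5+2),3,(0,0,255),-1)
for q in pt:cv2.circle(b,tuple(int(v) for v in (q-[115,180])*5+2),3,(0,0,255),-1)
cv2.imwrite("pics/g2.png",np.hstack([a,b]))
```

```text
[0.4646 0.3198 0.0304] 0.03483923326782414 [-0.0979  0.4416 -0.7092  1.7709  0.3267  1.0501 -2.4967]
[[201.4404 289.0901]
 [196.8388 293.5507]
 [205.9415 284.7267]
 [200.8556 283.1874]] [[307.2021 395.4505]
 [284.1941 417.7534]
 [329.7076 373.6337]
 [304.278  365.9368]]
[[155.7366 218.8437]
 [148.8357 218.8775]
 [162.6425 218.8098]
 [153.7173 218.2398]]
```

View pics/g2.png

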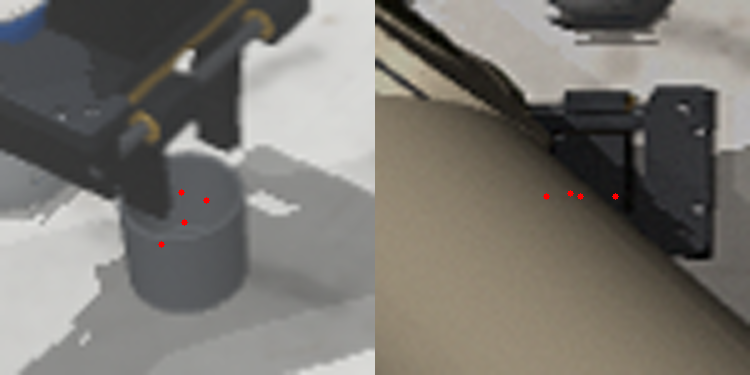

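Run:
```python
from h import *
s=cams.camera("scene");t=cams.camera("top");e=read_state()
print(e["width"],e["grip_force"],e["ft_force"])
for z in(.1,.12,.15):
    p=e["ee_pos"].copy();p[2]=z
    print(z,proj(t,p+np.array([[.0375,-.095,0],[-.0375,-.095,0]])).ravel(), atz(t,(183,198),z),atz(t,(183,231.5),z))
for z in(.03,.045,.06):print(z,atz(s,(201.6,279.4),z))
print(atz(s,(198,288),.03),atz(s,(198,288),.05))
cv2.imwrite("pics/g3.png",crop(s["img"],155,200,100,115,5))
```

```text
0.026754842037162455 0.0 [ 0.1602 -0.1009  0.0243]
0.1 [188.3083 200.5709 187.8711 232.2277] [0.5083 0.2375 0.1   ] [0.4289 0.2363 0.1   ]
0.12 [186.6486 199.558  186.1914 231.7965] [0.5058 0.2334 0.12  ] [0.4278 0.2322 0.12  ]
0.15 [184.0412 197.9666 183.5515 231.1187] [0.502  0.2272 0.15  ] [0.4262 0.226  0.15  ]
0.03 [0.4851 0.2928 0.03  ]
0.045 [0.4743 0.305  0.045 ]
0.06 [0.4635 0.3173 0.06  ]
[0.4741 0.3208 0.03  ] [0.4599 0.3364 0.05  ]
```

View pics/g3.png

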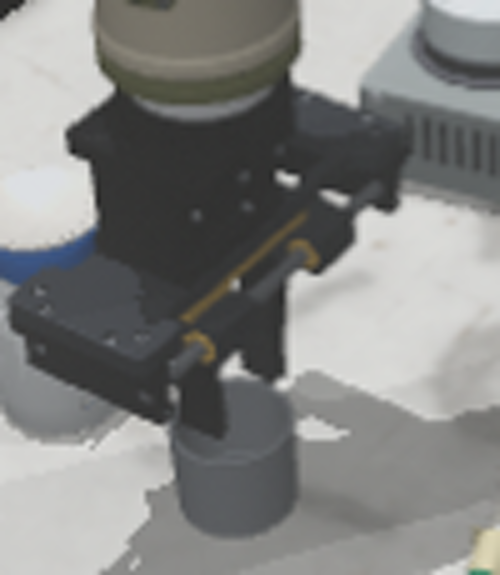

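The fingertips appear about 30 mm above the reported TCP (z≈0.06 at the right xy), so they closed over the cup. Next I open, go lower and watch the force.

```bash
python3 -m crank '0 0 -0.1 0 1; 0 0 0 0 1; 0 0 0 0 1; 0 0 0 0 1; 0 0 0 0 1; 0 0 0 0 1; 0 0 0 0 1; 0 0 0 0 1; 0 0 0 0 1' && python3 -m crank '0 0 0.1 0 1; 0 0 0.05 0 1;0 0 0.05 0 1;0 0 0 0 1;0 0 0 0 1'
python3 - <<'E'
from h import *
s=cams.camera("scene");e=read_state();print(e["ee_pos"],e["width"],e["ft_force"])
cv2.imwrite("pics/g4.png",crop(s["img"],155,200,100,115,5))
E
```

```text
time: 5.55
ee_pos: [0.4646, 0.3198, 0.0504]
eef_rot: [1.0, -0.001, 0.0, 0.0]
ft_force: [-0.3, -0.6, -0.0]
width: 0.0851
grip_force: 0.0
time: 6.05
ee_pos: [0.4646, 0.3199, 0.0106]
eef_rot: [1.0, -0.001, -0.0, -0.0]
ft_force: [0.8, -0.8, 0.3]
width: 0.0871
grip_force: 0.0
[0.4648 0.3201 0.0109] 0.08731249923790618 [-0.7682 -0.081  -0.7038]
```

View pics/g4.png

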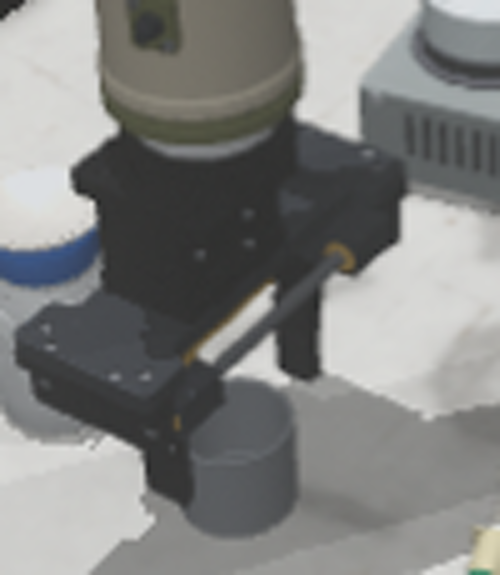

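The fingers now straddle the cup: tips at crop (169,498) and (299,372), i.e. z≈0.038 against a reported 0.011, an offset of about 28 mm. I go 9 mm lower and grip.

```bash
python3 -m crank '0 0 0.045 0 1; 0 0 0 0 -1; 0 0 0 0 -1; 0 0 0 0 -1; 0 0 0 0 -1; 0 0 0 0 -1; 0 0 0 0 -1' 15 && python3 -m crank '0 0 -0.05 0 -1; 0 0 -0.1 0 -1; 0 0 -0.1 0 -1; 0 0 0 0 -1'
```

```text
time: 6.8
ee_pos: [0.4648, 0.32, 0.0017]
eef_rot: [1.0, -0.001, 0.0, -0.0]
ft_force: [0.2, 0.8, 1.6]
width: 0.0587
grip_force: 15.0
time: 7.2
ee_pos: [0.4661, 0.3209, 0.0545]
eef_rot: [1.0, -0.001, 0.002, -0.001]
ft_force: [0.1, 0.8, 0.3]
width: 0.059
grip_force: 15.0
```

```bash
python3 -m crank '0 0 -0.15 0 -1; 0 0 -0.15 0 -1; 0 0 -0.13 0 -1; 0.03 0.17 0 0 -1; 0.03 0.17 0 0 -1; 0.03 0.17 0 0 -1; 0.03 0.17 0 0 -1; 0.03 0.17 0 0 -1; 0.03 0.17 0 0 -1; 0.03 0.17 0 0 -1' && python3 -m crank '0.03 0.17 0 0 -1; 0.01 0.17 0 0 -1; 0 0 0 0 -1;0 0 0 0 -1;0 0 0 0 -1'
python3 - <<'E'
from h import *
s=cams.camera("scene");t=cams.camera("top");e=read_state();print(e["ee_pos"],e["width"],e["ft_force"])
cv2.imwrite("pics/g5.png",np.hstack([crop(s["img"],215,130,90,120,4),crop(t["img"],235,155,90,120,4)]))
E
```

```text
time: 8.2
ee_pos: [0.5061, 0.0801, 0.1371]
eef_rot: [1.0, -0.001, -0.0, 0.0]
ft_force: [0.2, 0.8, -0.4]
width: 0.0592
grip_force: 15.0
time: 8.7
ee_pos: [0.514, 0.0149, 0.1372]
eef_rot: [1.0, 0.0, -0.0, -0.0]
ft_force: [-0.1, 0.3, -0.5]
width: 0.0588
grip_force: 15.0
[0.5141 0.0151 0.1374] 0.05893085819325972 [-0.2241 -0.915   0.3391]
```

View pics/g5.png

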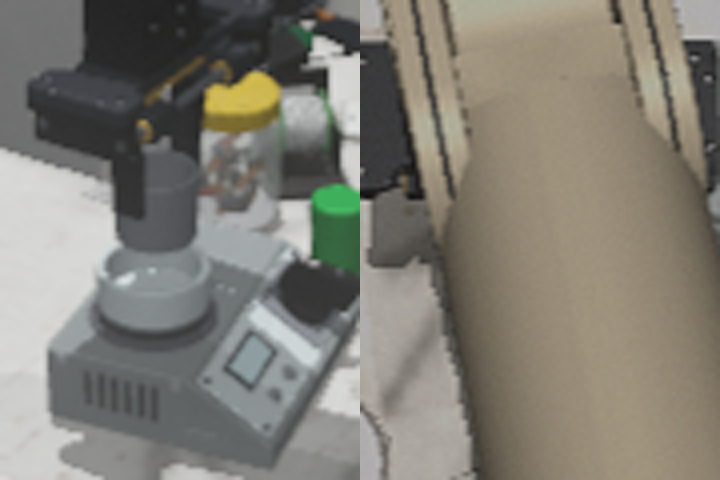

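The cup is held upright above the holder. In the left crop its foot is centred at about (155,233) and the holder rim at about (154,278); the top view is blocked by the arm. Now I check the alignment numerically.

Run:
```python
from h import *
s=cams.camera("scene")
print("foot at z.1355",atz(s,(155/4+215-.375,233/4+130-.375),.1355),atz(s,(155/4+215-.375,231/4+130-.375),.1355))
for P in([.5141,.0151,.1355],[.516,.014,.1355],[.516,.014,.109]):print((proj(s,P)[0]-[215,130]+.375)*4)
```

```text
foot at z.1355 [0.5138 0.0138 0.1355] [0.5152 0.0116 0.1355]
[153.6327 233.7191]
[152.1677 232.2383]
[152.4217 264.7066]
```

```bash
python3 -m crank '0.01 0.005 0 0 -1; 0 0 0.1 0 -1; 0 0 0.05 0 -1; 0 0 0.04 0 -1; 0 0 0 0 -1' && python3 -m crank '0 0 0.02 0 -1; 0 0 0.02 0 -1; 0 0 0.02 0 -1; 0 0 0.01 0 -1; 0 0 0 0 -1'
```

```text
time: 9.35
ee_pos: [0.5156, 0.0128, 0.0985]
eef_rot: [1.0, -0.0, -0.001, -0.0]
ft_force: [-0.3, -0.7, -1.8]
width: 0.0587
grip_force: 15.0
time: 9.85
ee_pos: [0.5161, 0.0127, 0.0852]
eef_rot: [1.0, -0.001, -0.0, 0.0]
ft_force: [0.4, 0.4, -1.4]
width: 0.0582
grip_force: 15.0
```

```bash
python3 -m crank '0 0 0.004 0 -1; 0 0 0 0 1; 0 0 0 0 1; 0 0 0 0 1; 0 0 0 0 1; 0 0 0 0 1; 0 0 0 0 1; 0 0 -0.2 0 1; 0 0 -0.2 0 1; 0 0 -0.2 0 1'
```

```text
time: 10.85
ee_pos: [0.516, 0.0128, 0.2061]
eef_rot: [1.0, -0.0, -0.0, -0.0]
ft_force: [1.3, -0.9, 0.8]
width: 0.0871
grip_force: 0.0
```

```bash
python3 -m crank '-0.06 0.193 0 0 1; -0.06 0.193 0 0 1; -0.06 0.193 0 0 1; -0.06 0.193 0 0 1; -0.06 0.193 0 0 1; -0.06 0.193 0 0 1; -0.06 0.193 0 0 1; -0.06 0.193 0 0 1; 0 0 0.2 0 1; 0 0 0.2 0 1' && python3 -m crank '0 0 0 0 1; 0 0 0 0 1'
python3 - <<'E'
from h import *
s=cams.camera("scene");t=cams.camera("top");e=read_state();print(e["ee_pos"])
P=e["ee_pos"]+[0,0,.028];print(proj(s,P),proj(t,P))
# cup in holder: rim expected, dark cup pixels in both views
print(proj(s,[.516,.013,.133]),proj(t,[.516,.013,.133]))
# keep one picture for the later look
cv2.imwrite("pics/g6.png",np.hstack([crop(s["img"],228,130,135,120,3),crop(t["img"],240,140,120,120,3)]))
b=t["img"][170:225,250:305].astype(int);m=(b.max(2)<100);ys,xs=np.nonzero(m);print(m.sum(),xs.mean()+250,ys.mean()+170)
E
```

```text
time: 11.85
ee_pos: [0.4199, -0.2977, 0.1244]
eef_rot: [1.0, -0.002, 0.001, 0.001]
ft_force: [0.4, 0.3, -0.1]
width: 0.087
grip_force: 0.0
time: 12.05
ee_pos: [0.42, -0.2957, 0.1254]
eef_rot: [1.0, -0.0, -0.0, -0.0]
ft_force: [0.1, 0.0, 1.1]
width: 0.0871
grip_force: 0.0
[ 0.4212 -0.2964  0.127 ]
[[331.5759 147.0647]] [[416.0426 232.3575]]
[[252.8689 188.2974]] [[277.674  192.3824]]
457 277.85557986870896 203.26039387308535
```

```bash
python3 -m crank '0 0 0.15 0 1; 0 0 0.1 0 1; 0 0 0.1 0 1; 0 0 0.1 0 1; 0 0 0.07 0 1; 0 0 0 0 -1; 0 0 0 0 -1; 0 0 0 0 -1; 0 0 0 0 -1; 0 0 0 0 -1' 25 && python3 -m crank '0 0 0 0 -1; 0 0 0 0 -1; 0 0 0 0 -1'
```

```text
time: 13.15
ee_pos: [0.4203, -0.2962, 0.0213]
eef_rot: [1.0, -0.001, 0.0, 0.0]
ft_force: [0.5, 0.0, 1.0]
width: 0.0551
grip_force: 0.0
time: 13.45
ee_pos: [0.4201, -0.2961, 0.0209]
eef_rot: [1.0, -0.001, 0.0, 0.0]
ft_force: [-0.0, -0.3, 2.4]
width: 0.0442
grip_force: 25.0
```

View pics/g6.png

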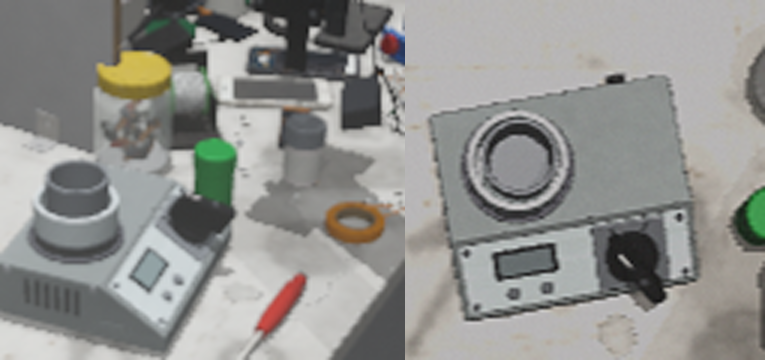

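The top crop shows the cup seated in the holder, with its rim centred at (520,155) in the crop, which is image (278,191). The scene crop shows it standing upright. The jar is gripped (width 0.044), so I lift and carry it.

```bash
python3 - <<'E'
from h import *
s=cams.camera("scene");t=cams.camera("top");print(tri([s,t],[(253.3,188.0),(278,191.4)]))
E
python3 -m crank '0 0 -0.05 0 -1; 0 0 -0.15 0 -1; 0 0 -0.2 0 -1; 0 0 -0.2 0 -1; 0 0 -0.15 0 -1; 0 0 -0.05 0 -1; 0 0 0 0 -1' && python3 -m crank '0.024 -0.077 0 0 -1; 0.048 -0.154 0 0 -1; 0.048 -0.154 0 0 -1; 0.048 -0.154 0 0 -1; 0.048 -0.154 0 0 -1; 0.048 -0.154 0 0 -1; 0.048 -0.154 0 0 -1; 0.048 -0.154 0 0 -1; 0.048 -0.154 0 0 -1; 0.048 -0.154 0 0 -1' && python3 -m crank '0.024 -0.077 0 0 -1; 0 0 0 0 -1; 0 0 0 0 -1; 0 0 0 0 -1'
```

```text
(array([0.5171, 0.0116, 0.1331]), np.float64(0.0019016550169030824))
time: 14.25
ee_pos: [0.4204, -0.2962, 0.1818]
eef_rot: [1.0, -0.001, 0.001, 0.001]
ft_force: [0.9, 0.4, -2.0]
width: 0.0441
grip_force: 25.0
time: 15.25
ee_pos: [0.5103, -0.001, 0.1787]
eef_rot: [1.0, -0.0, -0.002, -0.0]
ft_force: [0.1, 0.8, -0.9]
width: 0.0444
grip_force: 25.0
time: 15.65
ee_pos: [0.5156, 0.011, 0.1797]
eef_rot: [1.0, -0.001, -0.001, 0.0]
ft_force: [-0.6, -0.5, -0.7]
width: 0.0442
grip_force: 25.0
```

```bash
python3 -m crank '0.002 -0.006 0.05 0 -1; 0 0 0.06 0 -1; 0 0 0.05 0 -1; 0 0 0.05 0 -1; 0 0 0 0 -1' && python3 -m crank '0 0 0.03 0 -1; 0 0 0.03 0 -1; 0 0 0.03 0 -1; 0 0 0.02 0 -1; 0 0 0 0 -1'
```

```text
time: 16.15
ee_pos: [0.5156, 0.013, 0.1368]
eef_rot: [1.0, -0.001, -0.001, -0.0]
ft_force: [-0.8, -0.7, -0.7]
width: 0.0441
grip_force: 25.0
time: 16.65
ee_pos: [0.5163, 0.0131, 0.116]
eef_rot: [1.0, -0.001, -0.0, -0.0]
ft_force: [0.5, 0.1, -1.6]
width: 0.0442
grip_force: 25.0
```

```bash
python3 -m crank '0 0 0.015 0 -1; 0 0 0.01 0 -1; 0 0 0.005 0 -1; 0 0 0 0 -1'
```

```text
time: 17.05
ee_pos: [0.5166, 0.0131, 0.1106]
eef_rot: [1.0, -0.001, -0.0, 0.0]
ft_force: [-0.5, -0.3, -1.8]
width: 0.0442
grip_force: 25.0
```

```bash
python3 -m crank '0 0 0.004 0 -1; 0 0 0 0 -1' && python3 -m crank '0 0 0 0 0.4; 0 0 0 0 0.4; 0 0 0 0 0.4; 0 0 0 0 0.4; 0 0 -0.15 0 0.4; 0 0 -0.2 0 1; 0 0 -0.2 0 1; 0 0 0 0 1'
```

```text
time: 17.25
ee_pos: [0.5168, 0.0132, 0.11]
eef_rot: [1.0, -0.001, 0.0, 0.0]
ft_force: [-0.3, 0.1, -1.3]
width: 0.0442
grip_force: 25.0
time: 18.05
ee_pos: [0.5194, 0.0136, 0.2253]
eef_rot: [1.0, -0.001, 0.004, 0.0]
ft_force: [0.6, -0.2, -0.3]
width: 0.0776
grip_force: 0.0
```

```bash
cat > knob.py <<'E'
from h import *
from scipy.optimize import minimize
def frame(y,s,th,q=(.4928,-.0258,.1642)):
    Rm=R.from_euler('z',q[2]);a=np.radians(32)
    up=np.array([np.cos(a),0,np.sin(a)]);n=np.array([-np.sin(a),0,np.cos(a)])
    o=np.array([-.085,y,.026])+s*up
    B=Rm.as_matrix()@np.c_[up,np.cross(n,up),n]@R.from_euler('z',th).as_matrix()
    return Rm.apply(o)+[q[0],q[1],0],B
g=np.linspace(0,2*np.pi,40,endpoint=False)
col=np.array([[.022*np.cos(t),.022*np.sin(t),z] for t in g for z in(0,.009)])
box=np.array([[x,y,z] for x in(-.032,.03) for y in(-.007,.007) for z in(.011,.043)])
def sil(c,y,s,th,S=8,roi=None):
    o,B=frame(y,s,th);x0,y0,w,h=roi;m=np.zeros((h*S,w*S),np.uint8)
    for P in(col,box):
        p=(proj(c,o+P@B.T)-[x0,y0]+.5)*S
        cv2.fillConvexPoly(m,cv2.convexHull(np.int32(np.round(p))),255)
    return cv2.resize(m,(w,h),interpolation=cv2.INTER_AREA)/255.
def cost(v,obs):
    return sum(np.abs(sil(c,v[0]/1e3,v[1]/1e3,v[2],roi=r)-d).sum() for c,r,d in obs)
E
python3 - <<'E'
from knob import *
S=cams.camera("scene");T=cams.camera("top")
si=cv2.imread("pics/scene0.png").max(2).astype(float);ti=cv2.imread("pics/top0.png").max(2).astype(float)
rs=(276,190,34,26);rt=(298,206,36,40)
for im,(x,y,w,h) in((ti,rt),(si,rs)):print(im[y:y+h,x:x+w].astype(int)[::2,::1][:, :].tolist() if 0 else np.percentile(im[y:y+h,x:x+w],[5,25,50,75]))
def soft(im,r):x,y,w,h=r;return np.clip((85-im[y:y+h,x:x+w])/30,0,1)
for r,im in((rt,ti),(rs,si)):
    print('\n'.join(''.join('#' if v>.5 else '.' for v in row) for row in soft(im,r)))
obs=[(T,rt,soft(ti,rt)),(S,rs,soft(si,rs))]
res=[]
for th0 in np.arange(0,2*np.pi,np.pi/8):
    r=minimize(cost,[-48,38,th0],args=(obs,),method='Nelder-Mead',options=dict(initial_simplex=[[-48,38,th0],[-42,38,th0],[-48,44,th0],[-48,38,th0+.3]],maxiter=150));res.append((r.fun,*r.x))
for r in sorted(res)[:6]:print(np.array(r),[cost(r[1:],[o]) for o in obs])
E
```

```text
[ 33.  74. 113. 172.]
[ 59.    74.   143.   176.25]
....................................
....................................
....................................
....................................
....................................
.....................#...........#..
.................................#..
....................................
....#.................#.............
......................#.............
..........#..........#..............
...........#...######...............
...........############.............
..........##############............
..........###############...........
..........################..........
.........#################..........
.........#################..........
.........##################.........
.........####..############.........
.........####...###########.........
.........#####...#########..........
..........#####...########..........
..........################..........
..........###############..........#
...........###############..........
............###############.........
.............#################......
............
[... 1253 characters left out ...]
..................
..................................
..................................
[204.5373 -44.799   37.6927   3.7976] [np.float64(81.77058823529413), np.float64(122.76666666666667)]
[204.549  -44.6987  37.5025   3.7887] [np.float64(79.99019607843138), np.float64(124.55882352941175)]
[204.5647 -44.8541  37.2647   3.7855] [np.float64(79.77450980392157), np.float64(124.79019607843136)]
[204.8471 -44.6516  37.6078   3.7988] [np.float64(81.32745098039216), np.float64(123.51960784313725)]
[205.3843 -44.8481  37.4744   3.7642] [np.float64(77.12745098039215), np.float64(128.25686274509803)]
[205.6039 -44.7363  37.4245   3.8027] [np.float64(82.20196078431373), np.float64(123.40196078431372)]
```

```bash
python3 -m crank '-0.1 0.15 0 0 -1; -0.1 0.15 0 0 -1; -0.1 0.15 0 0 -1; -0.1 0.15 0 0 -1; -0.105 0.155 0 0 -1; 0 0 0 -0.052 -1; 0 0 0 -0.052 -1; 0 0 0 0 -1; 0 0 0 0 -1; 0 0 0 0 -1' 10
python3 - <<'E'
from h import *
e=read_state();print(e["ee_pos"],e["eef_rot"],e["width"])
s=cams.camera("scene");t=cams.camera("top")
# lid top circle check: edge strength on projected circle vs trial centres
g=np.linspace(0,2*np.pi,72)
for n,c in(("scene",s),("top",t)):
    gm=cv2.GaussianBlur(cv2.cvtColor(c["img"],cv2.COLOR_BGR2GRAY),(0,0),.8).astype(np.float32)
    best=[]
    for dx in np.arange(-.010,.0101,.001):
        for dy in np.arange(-.010,.0101,.001):
            v=[]
            for r in(.0205,.0245):
                p=proj(c,np.c_[.517+dx+r*np.cos(g),.0125+dy+r*np.sin(g),np.full(72,.161)]).astype(np.float32)
                v.append(cv2.remap(gm,p[:,0],p[:,1],cv2.INTER_LINEAR).ravel())
            best.append((np.abs((v[0]-v[1])).mean(),dx,dy))
    best.sort();print(n,np.array(best[-3:]),[proj(c,[.517,.0125,.161])])
E
```

```text
time: 19.15
ee_pos: [0.4153, -0.1375, 0.2193]
eef_rot: [0.997, 0.08, -0.0, -0.0]
ft_force: [-0.3, 0.2, -1.0]
width: 0.0152
grip_force: 0.0
[ 0.4153 -0.1375  0.2193] [ 0.9968  0.0803 -0.0004 -0.0002] 0.015165480502179413
scene [[13.613   0.001   0.004 ]
 [13.6194  0.001   0.003 ]
 [13.7    -0.      0.003 ]] [array([[252.5935, 179.3569]])]
top [[39.063   0.005  -0.    ]
 [39.2244  0.005   0.001 ]
 [39.5754  0.005   0.002 ]] [array([[277.881, 190.245]])]
```

```bash
python3 -m crank '0.013 0 0.2 0 -1; 0 0 0.2 0 -1; 0 0 0.2 0 -1; 0 0 0.2 0 -1; 0 0 0.1 0 -1; 0 0 0.065 0 -1; 0 0 0 0 -1'
python3 - <<'E'
from h import *
e=read_state();d=e["ee_pos"]-[.4928,-.0258,0];print(R.from_euler('z',-.1642).apply(d),e["width"],e["ft_force"])
E
```

```text
time: 19.95
ee_pos: [0.4173, -0.137, 0.0257]
eef_rot: [0.997, 0.081, -0.001, -0.001]
ft_force: [-0.2, -0.7, 0.1]
width: 0.0005
grip_force: 0.0
[-0.0927 -0.0973  0.0257] 0.0005188179701858258 [-0.2219 -0.7113  0.1402]
```

```bash
python3 -m crank '0 -0.03 0 0 -1; 0 -0.03 0 0 -1; 0 0 0 0 -1' ; python3 -m crank '0 -0.02 0 0 -1; 0 -0.02 0 0 -1; 0 0 0 0 -1';  python3 -m crank '0 -0.02 0 0 -1; 0 -0.02 0 0 -1; 0 0 0 0 -1'
```

```text
time: 20.25
ee_pos: [0.4168, -0.1247, 0.0279]
eef_rot: [0.997, 0.082, 0.001, 0.0]
ft_force: [-0.1, 0.7, 0.6]
width: 0.0009
grip_force: 0.0
time: 20.55
ee_pos: [0.4149, -0.1171, 0.027]
eef_rot: [0.997, 0.081, 0.0, 0.0]
ft_force: [-0.2, -0.2, 0.6]
width: 0.0004
grip_force: 0.0
time: 20.85
ee_pos: [0.4117, -0.1109, 0.0261]
eef_rot: [0.997, 0.08, -0.002, 0.001]
ft_force: [-3.9, -7.4, -3.5]
width: 0.0008
grip_force: 3.3
```

```bash
for i in 1 2; do :; done; python3 -m crank '0 -0.02 0 0 -1; 0 0 0 0 -1' ; python3 -m crank '0 -0.02 0 0 -1; 0 0 0 0 -1';  python3 -m crank '0 -0.02 0 0 -1; 0 0 0 0 -1'
python3 - <<'E'
from knob import *
e=read_state();print(R.from_euler('z',-.1642).apply(e["ee_pos"]-[.4928,-.0258,0]),R.from_euler('z',-.1642).apply(e["ft_force"]))
E
```

```text
time: 21.05
ee_pos: [0.4113, -0.1069, 0.0262]
eef_rot: [0.997, 0.081, -0.001, 0.001]
ft_force: [-2.7, -5.5, -2.1]
width: 0.0002
grip_force: 2.9
time: 21.25
ee_pos: [0.4107, -0.1029, 0.0262]
eef_rot: [0.997, 0.081, -0.001, 0.001]
ft_force: [-2.6, -7.1, -2.8]
width: 0.0005
grip_force: 2.8
time: 21.45
ee_pos: [0.4099, -0.1002, 0.0262]
eef_rot: [0.997, 0.08, -0.001, 0.001]
ft_force: [-3.6, -12.4, -4.7]
width: 0.0005
grip_force: 6.3
[-0.0939 -0.0599  0.0262] [ -5.5874 -11.6275  -4.6623]
```

```bash
python3 -m crank '0 -0.015 0 0 -1; 0 0 0 0 -1';  python3 -m crank '0 -0.01 0 0 -1; 0 0 0 0 -1'
```

```text
time: 21.65
ee_pos: [0.409, -0.098, 0.0259]
eef_rot: [0.997, 0.08, -0.002, 0.002]
ft_force: [-3.5, -15.2, -6.4]
width: 0.0003
grip_force: 8.0
time: 21.85
ee_pos: [0.4084, -0.0963, 0.0258]
eef_rot: [0.997, 0.079, -0.002, 0.002]
ft_force: [-4.2, -15.4, -6.9]
width: 0.0007
grip_force: 8.8
```

```bash
python3 -m crank '0 -0.015 0 0 -1; 0 0 0 0 -1';  python3 -m crank '0 -0.015 0 0 -1; 0 0 0 0 -1'
python3 - <<'E'
from knob import *
e=read_state();print(R.from_euler('z',-.1642).apply(e["ee_pos"]-[.4928,-.0258,0]),R.from_euler('z',-.1642).apply(e["ft_force"]))
E
```

```text
time: 22.05
ee_pos: [0.4077, -0.0935, 0.0258]
eef_rot: [0.997, 0.079, -0.002, 0.002]
ft_force: [-3.8, -16.8, -7.5]
width: 0.0003
grip_force: 9.5
time: 22.25
ee_pos: [0.4076, -0.0924, 0.0259]
eef_rot: [0.997, 0.079, -0.002, 0.003]
ft_force: [-1.9, -25.0, -11.2]
width: 0.0002
grip_force: 13.6
[-0.095  -0.0518  0.0259] [ -5.9438 -24.3621 -11.2365]
```

```bash
python3 -m crank '0 -0.007 0 0 -1; 0 0 0 0 -1'
python3 - <<'E'
from knob import *
S=cams.camera("scene");e=read_state();print(e["ft_force"],e["ee_pos"])
si=S["img"].max(2);x,y,w,h=(268,180,46,40)
print('\n'.join(''.join('#' if v<70 else '.' for v in r) for r in si[y:y+h,x:x+w]))
E
```

```text
time: 22.45
ee_pos: [0.4076, -0.0922, 0.026]
eef_rot: [0.997, 0.078, -0.001, 0.003]
ft_force: [-0.7, -29.8, -10.8]
width: 0.0004
grip_force: 15.7
[ -0.2752 -29.6107 -11.658 ] [ 0.4075 -0.0922  0.026 ]
.......................#..####################
............................#################.
...............................#############.#
..................................#########.##
....................................#######.##
.....................#..................######
................#####.........................
...............######..##.....................
...............##############.............##..
...............###################........##..
...............#######################..####..
................############################..
................###########################...
................##.#######################....
................##########################....
................##########################....
................##########################....
.................#########################....
...................###################..##....
......
[... 280 characters left out ...]
..............######################......
...................#####################......
...................################...........
....................##############............
.....................############.............
.......................#########..............
............................###...............
..............................................
..............................................
..............................................
..............................................
..............................................
..............................................
..............................................
..............................................
```

That is the hard stop: the force rose 5 N for only 0.2 mm of travel. Next I let go by backing away and lifting, then check that the knob returned.

```bash
python3 -m crank '0 0.1 0 0 -1; 0 0.2 0 0 -1; 0 0.1 0 0 -1; 0 0 -0.2 0 -1; 0 0 -0.2 0 -1; 0 0 -0.2 0 -1; 0 0.2 -0.1 0 -1; 0 0.2 0 0 -1; 0 0.2 0 0 -1; 0 0.2 0 0 -1'; python3 -m crank '0 0.2 0 0 -1; 0 0.2 0 0 -1; 0 0 0 0 -1; 0 0 0 0 -1; 0 0 0 0 -1'
python3 - <<'E'
from knob import *
S=cams.camera("scene");T=cams.camera("top")
for n,c,x,y,w,h in(("top0.png",T,298,206,36,40),("scene0.png",S,276,190,34,26)):
    a=cv2.imread("pics/"+n)[y:y+h,x:x+w].astype(int);b=c["img"][y:y+h,x:x+w].astype(int)
    print(n,"knob diff mean/max",np.abs(a-b).mean(),np.abs(a-b).max())
for n,c,x,y,w,h in(("top0.png",T,240,155,100,100),("scene0.png",S,222,180,90,70)):
    a=cv2.imread("pics/"+n)[y:y+h,x:x+w].astype(int);b=c["img"][y:y+h,x:x+w].astype(int)
    m=np.abs(a-b).max(2)>40;ys,xs=np.nonzero(m);print(m.sum(),np.percentile(xs,[2,50,98])+x,np.percentile(ys,[2,50,98])+y)
g=np.linspace(0,2*np.pi,72)
def fit(c,x,y,z,r0):
    gm=cv2.GaussianBlur(cv2.cvtColor(c["img"],cv2.COLOR_BGR2GRAY),(0,0),.8).astype(np.float32);best=(0,)
    for dx in np.arange(-.01,.0101,.001):
        for dy in np.arange(-.01,.0101,.001):
            v=[cv2.remap(gm,*proj(c,np.c_[x+dx+r*np.cos(g),y+dy+r*np.sin(g),np.full(72,z)]).astype(np.float32).T.copy(),cv2.INTER_LINEAR).ravel() for r in(r0-.002,r0+.002)]
            best=max(best,(np.abs(v[0]-v[1]).mean(),x+dx,y+dy))
    return np.array(best)
print("lid",fit(S,.517,.0125,.161,.0225),fit(T,.517,.0125,.161,.0225))
print("cup rim",fit(S,.517,.0125,.133,.030),fit(T,.517,.0125,.133,.030))
E
```

```text
time: 23.5
ee_pos: [0.4485, -0.324, 0.167]
eef_rot: [0.997, 0.081, 0.0, 0.0]
ft_force: [0.5, 0.2, 0.6]
width: 0.0006
grip_force: 0.0
time: 24.0
ee_pos: [0.4617, -0.4001, 0.1668]
eef_rot: [0.997, 0.082, 0.0, -0.0]
ft_force: [-0.5, -0.3, 0.7]
width: 0.0002
grip_force: 0.0
top0.png knob diff mean/max 3.036111111111111 10
scene0.png knob diff mean/max 1.4245852187028658 10
316 [266.  277.5 289. ] [180. 198. 206.]
329 [244. 253. 263.] [180. 190. 202.]
lid [13.6873  0.517   0.0155] [40.1271  0.522   0.0145]
cup rim [22.0085  0.513   0.0145] [37.056   0.513   0.0125]
```

Run:
```python
from h import *
S=cams.camera("scene");T=cams.camera("top")
for c,(x,y,w,h) in((T,(260,174,36,36)),(S,(238,166,30,48))):
    g=cv2.cvtColor(c["img"],cv2.COLOR_BGR2GRAY)[y:y+h,x:x+w]
    print(x,y);print('\n'.join(f"{y+i} "+''.join(" .:-=+*%#@"[9-min(9,int(v)//22)] for v in r) for i,r in enumerate(g)))
    a=np.linspace(0,2*np.pi,9)[:-1]
    for n,z,r in(("lid",.161,.0225),("cup",.133,.03),("hold",.109,.04)):
        p=proj(c,np.c_[.517+r*np.cos(a),.013+r*np.sin(a),np.full(8,z)]);print(n,p.min(0),p.max(0))
```

```text
260 174
174 ........:=+=-===--------------------
175 ...:======--------------------------
176 ====-----------=+=------------------
177 -------------:.......:--------------
178 ----------:.....:--:....:=----------
179 -------+=...:-+%****+-:...:=--------
180 -------:..:+**++++*+++*+:..:==------
181 ----==:.:=%%*++------=+=++:.:==-----
182 ---==:.:+*+==----------=++=:.:==----
183 --==:.:+%++=------------===+:.:+=---
184 --+=.:+%==+--------------+==+-.-+---
185 -==:.-%+++=--------------=*+==::==--
186 =+-.-**=++----------------=+++-.:==-
187 ==:.=*-=*=----------------=*+==::==-
188 +-.-**=+*=----------------=*%+=-.-*=
189 +-.-=-=**=-----------------+%++-.:+=
190 +-.==:+%*=----------------=*#+++::=+
191 =::=-:+%*=----------------=*#+=+::=*
192 =::=--+%*=----------------=*%+-=::=+
193 =::---+%#+----------------+%#+=+-.-*
194 =::-::=%#*---------------=**%+:=-.-*
195 +::-::=+%**-:------------*#*++-=-.=*
196 +:.:::=+%%%*-:----------+%+=+=-:.-+*
197 *-.--:==*%%%*=------:-=*%%+++==:.:+*
198 *-.:::===*%%%%*+====++***%*==+=-.-**
199 ++:..:+*=+%%%%%%%%%%##%%%+==+-..:=*+
200 +%=..:=++-+*%%%%%%%%%%
[... 1635 characters left out ...]
***=. .
198 .. .-+++++++++++++++++****:  :
199 .:. .=++++++++++++++++***=. :-
200  --. .=++++++++++++++**=.  :=-
201  :=-.. .-++++++++++++=-. .:==-
202 .-==-:.  ..:-===---:. ..:-===-
203 :-==---::....    ....::-======
204 :===-------::::::::--=========
205 -===-----------------=======++
206 =+===-----------------======++
207 ++===-----------------======++
208 =++=-----------------======+**
209 =+*+==---------------=====+**+
210 =+***+=--------------===++***+
211 ==+***++===--------===+*****++
212 -+=+*****+++++===+++*******+++
213 :-+++*********************+++=
lid [244.386  175.3966] [260.5403 183.5936]
cup [241.8727 182.7364] [263.1458 193.8673]
hold [238.4948 188.1948] [266.5609 203.2534]
```

The knob is back at rest: its image differs from the first picture by no more than 10 grey levels. The lid and cup rim lie where the upright, fully seated model projects them, and the arm is clear. I'm handing the job in.

```bash
python3 -c "
from bench import workorder
print(workorder.close_job())"
```

```text
the job is handed in; nothing more can be done
None
```

The adapter cup and jar are standing upright and fully down in the mixer's holder, the start knob was turned to its stop and sprang back, and the job was handed in at about 24 s of the 61 s allowed.

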